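# Uncover the solder pot and switch it on

## Robot

A 6-joint arm with a two-finger parallel gripper is mounted at the origin on a cart in front of the work surface, level with it; the furniture and walls round the work are solid. World frame = base frame: x ahead of the robot, y to its left, z up, the work surface at z = 0. Lengths are in mm, angles in rad, forces in N, time in s.
With the tool pointing down it reaches from about 275 to 750 mm from the base axis. Payload 10.2 kg.
Tool frame: the origin (TCP) lies on the centre line of the jaws, within the pads' length; the fingertips stand 11 mm ahead of it and the grasp point (between the pads) lies 8 mm behind it (arm.tip_extent is the z of the fingertips in the tool frame, in mm); z points along the fingers, y is the line along which they close (so a half turn about z gives the same grasp; the last joint's range is limited). The gripper opens to 88 mm and grips with 3 to 60 N. Pads are 18 mm wide; open, the fingers measure 123 mm over their backs; the gripper's body (75 mm by 187 mm) begins 45 mm behind the grasp point.
Start: joints at [-1.495, 0.313, 1.498, -0, 1.331, -0.223], TCP at [154.533, -501.748, 249.72] pointing down, gripper open.
Joint ranges: [-2.94, 2.94], [-0.97, 2.17], [0.19, 2.56], [-1.23, 4.37], [0.02, 3.11], [-2.88, 2.88]. Speed limits (rad/s): [2.39, 2.39, 3.01, 3.14, 3.14, 3.14].

## Interface

Orientations are given as a unit quaternion [w, x, y, z].
In Python, from station import arm gives the robot as it stands.
- The arm moves only by the tool play_rows, never from a script. Its argument "moves" is a list of rows, each a list of 3 entries, a list of its own where there are three numbers: the shift along the tool's x, y, z in mm, then the turn, a rotation vector about the tool's x, y, z in degrees, then the opening, from 0 (shut) to 1 (fully open). A call has exactly 5 rows; each row is the pose to reach, as a shift and turn from the pose commanded when the call began, along the tool's axes at that moment; what a row does not reach only later rows make up. A row lasts 1/10 s, in which the tool goes at most 50 mm and 8.59 degrees, less where a joint would pass 70% of its speed; a pose out of reach is approached as far as the arm can. A call with a gripper value outside its range is refused whole. The fingers move at their own pace and stop on an object; "newtons" is the grip in N (left out, the last holds). Time passes only in rows, so rows that repeat a pose let the fingers close, or fill a call up. It gives the time, the measured TCP pose, the force, the opening and the grip force at its end, in the units of the state.
- arm.sense(): the state, without advancing time (a new reading comes with each control period).
- arm.camera(name): name is "scene" or "top"; returns a dict with "img" (420x560x3 uint8, red, green, blue), "mtx" (3x3 intrinsics, pixels), "R" (3x3) and "t" (3): a world point X has camera coordinates R X + t. Camera axes: x right, y down, z forward; pixel columns grow to the right and rows downward; lengths in mm; the calibration is good to about 2 mm. A picture is of the moment at which its call begins. There is no depth.
- arm.hand_in(): hands the job in; it is judged then, once.
The state is a dict: "t": time; "joints": joint angles; "joint_vel": joint speeds; "joint_torque": joint torques, N m; "eef_pos": TCP position; "tcp_rot": TCP orientation; "ft_force": force on the tool from outside, world axes, zero at the start; "ft_torque": the same for the moment, N m; "gripper_width": finger opening in mm; "grip_force": force on a finger pad.
Only numpy, scipy, OpenCV 4.12 (cv2) and the standard library are available. Lean on these libraries where they do the work, as an engineer would, in place of code of your own. Each camera call takes 0.05 s, during which the arm holds its last target. There are 200 camera calls.

## Task

Get the solder pot ready for tinning: lift its cover off by the knob and set it down gently, knob up, on the scorched dark work plate so that its underside does not soil the bench. Only when the cover is standing there, let go, turn the pot's heat switch clockwise exactly three clicks from off, because the pot must never be switched on covered. Leave everything else on the bench where it is.

Things in the scene. Friction and masses are not known exactly. Their poses are not given: they have to be found in the camera images.
- solder_pot: fixed bench solder pot: grey housing 230 mm (its x) by 124 mm (its y), flat top 58 mm above the bench. Origin at the middle of its underside; +x runs from the dial end (nearer the robot, dial axis at x = -66 mm) to the crucible end (axis at x = +52 mm).
- pot_mouth (a point): centre of the crucible's mouth, level with its rim, 78 mm above the bench. The crucible is a dark cast ring, 84 mm across outside and 66 mm inside, standing 20 mm above the housing; the solder in it is cold and solid.
- cover: loose round steel cover (180 g +-35 %) lying on the crucible. Origin at the centre of its underside, z up. Below, a spigot 59 mm across and 8 mm deep sits in the crucible with 3.5 mm of play all round: lift it straight up until clear. Above it a flange 82 mm across, domed to 17 mm above the origin. Set down, it stands flat on the spigot.
- cover_knob: the cover's black knob, fixed to it: an upright round grip 26 mm across and 17 mm high on a 12 mm stem. Origin at the middle of the grip, on the cover's axis, 38 mm above the cover's underside, 21 mm above the dome and 8.5 mm below the knob's top.
- work_plate: scorched dark-brown flat plate, the larger of the two flat pieces beside the pot, on its left or its right: 84 mm (its x) by 152 mm (its y), 8 mm thick, loose, 250 g. Origin at the centre of its underside.
- dial (a joint): angle of the heat switch, rad: 0 = off (as found, at its stop), growing as it turns clockwise seen from above, to 2.51. It clicks every 0.419 rad (24 degrees), six steps above off; let go between clicks it springs to the nearest. About 0.09 N m carries it over a click. A white dot on the housing marks off, white lines mark the steps.
- dial_grip (a point): point on the dial's axis, 76 mm above the bench. Black dial: round skirt 40 mm across, its top 65 mm above the bench; on it an upright bar grip 40 mm long, 10 mm thick, its top 85 mm above the bench. A white line on the bar points 72 degrees left of the pot's +x at off and along the pot's +x (at the crucible) after three clicks: bar direction = pot yaw + 1.257 - dial value.
- board_scrap: light-brown flat scrap of board, 57 x 91 x 9 mm, smaller than the work plate; leave it alone; origin at the centre of its underside
- flux_tin: round white flux tin, 56 mm across, 22 mm high: origin at the centre of its underside
- solder_spool: spool of solder wire, 60 x 114 x 46 mm with its loose end: origin at the centre of its underside
- side_cutters: side cutters lying flat, 54 x 124 x 11 mm: origin at the centre of its underside
- tweezers: steel tweezers lying flat, 14 x 120 x 9 mm: origin at the centre of its underside
- elec_tape: roll of black tape lying flat, 62 mm across, 19 mm high: origin at the centre of its underside
- brass_wool: small tuft of brass wool, 28 x 40 x 22 mm: origin at the centre of its underside
Things that resemble listed ones, but are neither listed nor needed, are in the scene too. Leave any orange or turquoise look-alike of the cover alone.

How it is judged:
By the outcome, as a careful person would: the job done as asked, in the order asked, and still so for the second after the job is handed in, with the robot touching nothing.
It also fails if it takes over 58 s, if anything falls off the work surface, if the arm or the gripper's body presses on something with over 40 N, if the wrist force passes 120 N, or if a joint passes its speed limit or range.

## Working session

There is one attempt and no reset: what is moved stays moved. The work goes in short steps, Python scripts to look and compute and a tool call to move; the robot and the scene stay as the last step left them, time stands still between calls to the robot, and variables do not carry over. Pictures are saved under pics/ and viewed, at most 10 in all, crops included, and the job is handed in when it is done.

Besides the shell and the picture viewer there is one more tool, called after "Call:" in YAML: its name, and indented under it one key for each argument. play_rows: Moves the arm, as the interface text tells. Its arguments: {"type":"object","properties":{"moves":{"type":"array","items":{"type":"array"}},"newtons":{"type":"number"}},"required":["moves"]}

```bash
mkdir -p pics; ls; python3 - <<'E'
from station import arm
import cv2,numpy as np
for n in("scene","top"):
    c=arm.camera(n); np.savez(f"pics/{n}0.npz",**c)
    cv2.imwrite(f"pics/{n}0.png",cv2.resize(c["img"][:,:,::-1],(800,600),interpolation=cv2.INTER_CUBIC))
    print(n,c["mtx"],c["R"],c["t"])
s=arm.sense();print(s)
E
```

```text
pics
scene [[404.38777693   0.         281.80000527]
 [  0.         404.38777693 209.23235905]
 [  0.           0.           1.        ]] [[-0.89108339 -0.45370529  0.01104093]
 [-0.35598955  0.68366492 -0.63708219]
 [ 0.28149927 -0.57162381 -0.7707168 ]] [ 443.98317443  269.33940938 1041.59507964]
top [[428.88475006   0.         280.31907789]
 [  0.         428.88475006 199.44380617]
 [  0.           0.           1.        ]] [[-0.0248415  -0.99969052 -0.00132805]
 [-0.98030337  0.02462007 -0.19595701]
 [ 0.19592906 -0.00356597 -0.98061159]] [ -14.9766192   560.86521315 1200.65113092]
{'t': 0.1, 'joints': array([-1.49541376e+00,  3.13360527e-01,  1.49833918e+00,  2.69644097e-06,
        1.33102612e+00, -2.23400412e-01]), 'joint_vel': array([-0.00065498, -0.00060052, -0.00231269,  0.00013235,  0.00020468,
       -0.00071092]), 'joint_torque': array([ 2.50678910e-03, -4.02810037e+01, -2.52641344e+01,  6.95418147e-02,
        3.42212047e-02, -6.39395762e-05]), 'eef_pos': array([ 154.51026684, -501.53035052,  249.24370628]), 'tcp_rot': array([-5.64939140e-04,  9.88861719e-01,  1.48836086e-01,  4.32001051e-05]), 'ft_force': array([-0.0370098 , -0.66008227,  0.18398639]), 'ft_torque': array([-6.78555793e-05,  2.35655044e-02, -4.37486460e-02]), 'grip_force': 0.0, 'gripper_width': 88.32578329556998}
```

View pics/top0.png

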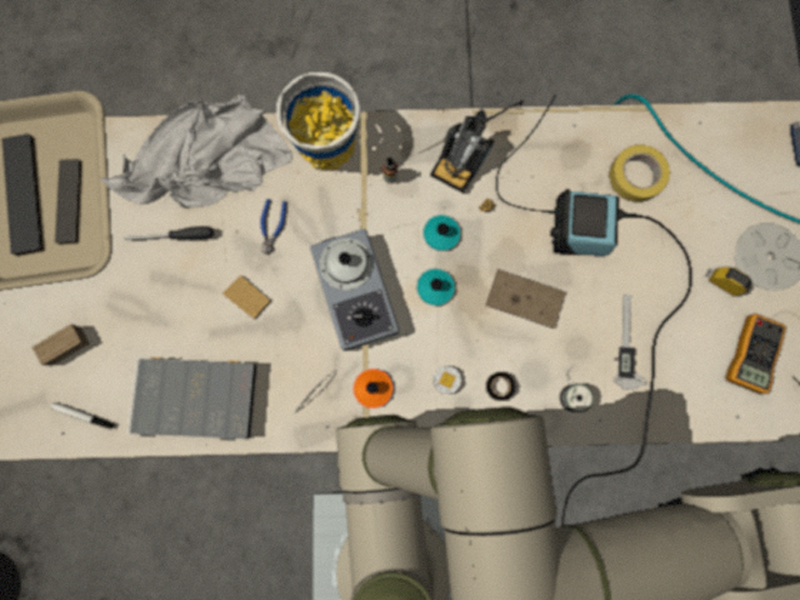

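View pics/scene0.png

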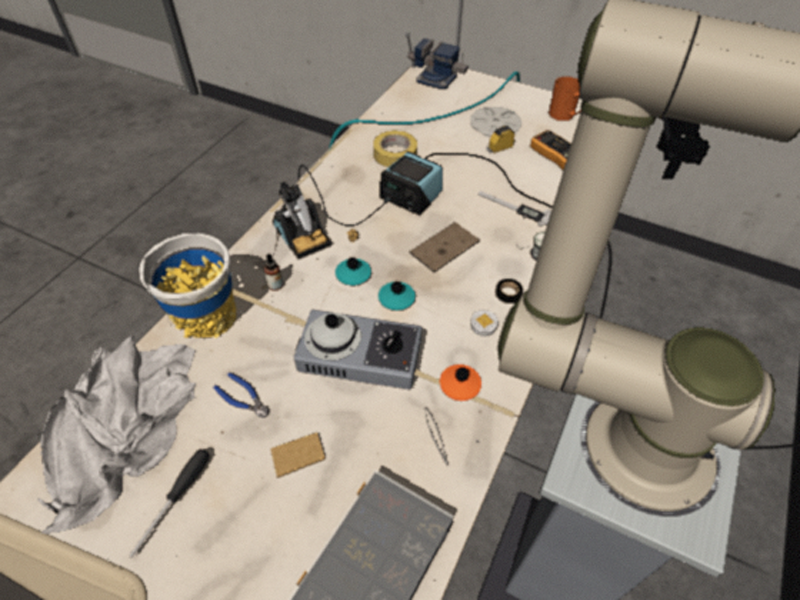

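Candidates (enlarged top picture): the steel cover on the pot (347,260), turquoise look-alikes (442,232) and (436,287), and an orange one (374,387). I choose the grey one on the crucible. For the plate, the dark brown one (525,298) is larger than the light scrap (247,296), so I choose the dark one. I'll check both choices in a close crop.

```bash
python3 - <<'E'
import cv2,numpy as np
c=np.load("pics/top0.npz")["img"][:,:,::-1]
cv2.imwrite("pics/crop_top.png",cv2.resize(c[155:255,205:405],(800,400),interpolation=cv2.INTER_CUBIC))
c=np.load("pics/scene0.npz")["img"][:,:,::-1]
cv2.imwrite("pics/crop_scene.png",cv2.resize(c[150:290,195:345],(600,560),interpolation=cv2.INTER_CUBIC))
E
```

```text
(no output)
```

View pics/crop_top.png

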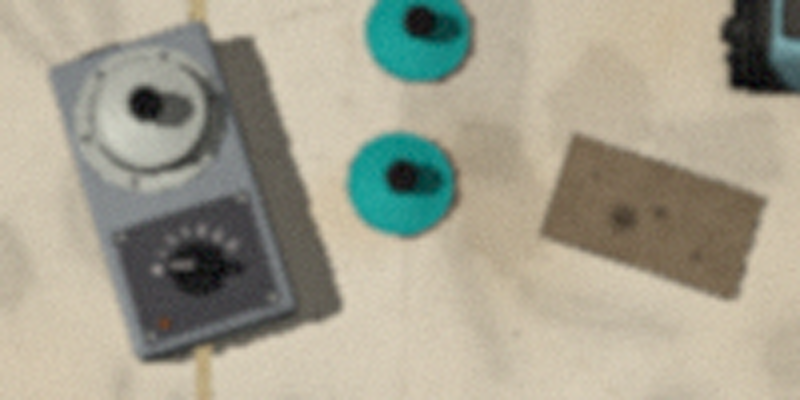

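View pics/crop_scene.png

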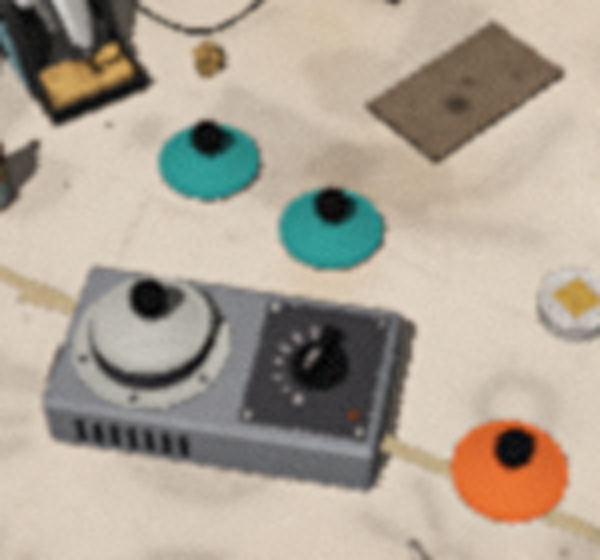

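The crops show the steel cover with its black knob on the crucible (top crop 147,103; scene crop 150,299). The dial is at top crop (200,267), with the bar pointing at the white dot. The dark plate's corners are at top crop (574,133), (767,197), (738,300), (541,236).

```bash
cat > h.py <<'E'
import numpy as np
def load(n,f=None):
    c=np.load(f or f"pics/{n}0.npz");return c["mtx"],c["R"],c["t"]
def ray(c,p,off=None,sc=1):
    M,R,t=c;p=np.array(p,float)
    if off is not None:p=(p+.5)/sc-.5+np.array(off)
    return -R.T@t,R.T@np.linalg.solve(M,[*p,1])
def atz(r,z):
    o,d=r;return o+d*(z-o[2])/d[2]
def tri(*rs):
    A=0;b=0
    for o,d in rs:
        d=d/np.linalg.norm(d);P=np.eye(3)-np.outer(d,d);A=A+P;b=b+P@o
    return np.linalg.solve(A,b)
E
python3 - <<'E'
from h import *
np.set_printoptions(precision=1,suppress=True)
T=load("top");S=load("scene")
t=lambda p:ray(T,p,(205,155),4)
s=lambda p:ray(S,p,(195,150),4)
print("knob top",atz(t((147,103)),112),"scene",atz(s((150,299)),110),tri(t((147,103)),s((150,299))))
print("pot top corners")
for p in [(52,72),(203,22),(293,303)]:print(atz(t(p),58))
for p in [(92,268),(50,410),(372,455),(413,312)]:print("s",atz(s(p),58))
print("plate")
for p in [(574,133),(767,197),(738,300),(541,236)]:print(atz(t(p),8))
for p in [(492,22),(563,73),(436,160),(366,105)]:print("s",atz(s(p),8))
a=[atz(t(p),8) for p in [(574,133),(767,197),(738,300),(541,236)]]
print("ctr",np.mean(a,0),np.mean([atz(s(p),8) for p in [(492,22),(563,73),(436,160),(366,105)]],0))
print("yaw of long", np.arctan2(*(a[1]-a[0])[[1,0]]),np.arctan2(*(a[2]-a[3])[[1,0]]))
print("dial",atz(t((200,267)),70),atz(s((320,362)),70))
print("dot",atz(t((157,270)),58),atz(s((299,400)),58))
print("teal",atz(t((403,175)),38),atz(t((420,20)),38))
E
```

```text
knob top [606.6  79.6 112. ] scene [606.1  83.3 110. ] [608.3  80.3 105.1]
pot top corners
[645.4 154.6  58. ]
[681.   42.3  58. ]
[469.1 -19.7  58. ]
s [682.3  46.5  58. ]
s [641.2 162.2  58. ]
s [433.7  94.5  58. ]
s [460.5 -24.3  58. ]
plate
[ 600.7 -237.3    8. ]
[ 547.3 -380.9    8. ]
[ 469.4 -353.     8. ]
[ 521.6 -207.9    8. ]
s [ 549.7 -375.2    8. ]
s [ 471.2 -345.4    8. ]
s [ 524.3 -205.7    8. ]
s [ 601.8 -234.7    8. ]
ctr [ 534.7 -294.8    8. ] [ 536.8 -290.3    8. ]
yaw of long -1.926951908950839 -1.9165303628948065
dial [495.2  46.3  70. ] [494.7  51.5  70. ]
dot [495.6  78.1  58. ] [496.8  78.3  58. ]
teal [ 565.2 -103.6   38. ] [ 684.4 -120.8   38. ]
```

Averaged over both views:

| Item | Position (mm) | Note |
|---|---|---|
| Knob | (606.5, 81.5) | |
| Dial | (495, 49) | |
| Plate centre | (535.7, -292.5) | |
| Pot yaw | about 0.30 rad | the tool's x axis already has this yaw |

The knob is at tool offset (604, -424). I'll move there at height.

Call:
play_rows:
  moves:
    - [[33, -23, 0], [0, 0, 0], 1]
    - [[66, -46, 0], [0, 0, 0], 1]
    - [[99, -69, 0], [0, 0, 0], 1]
    - [[132, -92, 0], [0, 0, 0], 1]
    - [[165, -115, 0], [0, 0, 0], 1]
  newtons: 25

```text
t: 0.6
eef_pos: [279.0, -341.8, 249.5]
tcp_rot: [-0.0, 0.989, 0.149, -0.0]
ft_force: [0.1, -0.3, -0.1]
gripper_width: 87.9
grip_force: 0.0
```

Call:
play_rows:
  moves:
    - [[40, -28, 0], [0, 0, 0], 1]
    - [[80, -56, 0], [0, 0, 0], 1]
    - [[120, -84, 0], [0, 0, 0], 1]
    - [[160, -112, 0], [0, 0, 0], 1]
    - [[200, -140, 0], [0, 0, 0], 1]

```text
t: 1.1
eef_pos: [429.1, -148.7, 249.7]
tcp_rot: [-0.0, 0.989, 0.149, -0.0]
ft_force: [0.4, -1.1, 0.2]
gripper_width: 88.2
grip_force: 0.0
```

Call:
play_rows:
  moves:
    - [[38, -27, 0], [0, 0, 0], 1]
    - [[76, -54, 0], [0, 0, 0], 1]
    - [[114, -81, 0], [0, 0, 0], 1]
    - [[152, -108, 0], [0, 0, 0], 1]
    - [[180, -129, 0], [0, 0, 0], 1]

```text
t: 1.6
eef_pos: [563.3, 28.1, 249.3]
tcp_rot: [-0.0, 0.989, 0.15, -0.0]
ft_force: [-0.6, 0.1, 0.4]
gripper_width: 88.1
grip_force: 0.0
```

Call:
play_rows:
  moves:
    - [[30, -20, 0], [0, 0, 0], 1]
    - [[59, -40, 0], [0, 0, 0], 1]
    - [[59, -40, 30], [0, 0, 0], 1]
    - [[59, -40, 60], [0, 0, 0], 1]
    - [[59, -40, 70], [0, 0, 0], 1]

```text
t: 2.1
eef_pos: [605.7, 81.5, 176.3]
tcp_rot: [-0.001, 0.989, 0.149, -0.003]
ft_force: [0.7, -0.5, -0.2]
gripper_width: 88.0
grip_force: 0.0
```

```bash
python3 - <<'E'
from station import arm
import cv2,numpy as np
c={n:arm.camera(n) for n in("scene","top")}
for n in c: np.savez(f"pics/{n}1.npz",**c[n])
a=cv2.resize(c["top"]["img"][120:260,180:290,::-1],(400,509),interpolation=cv2.INTER_CUBIC)
b=cv2.resize(c["scene"]["img"][170:310,180:290,::-1],(400,509),interpolation=cv2.INTER_CUBIC)
cv2.imwrite("pics/near1.png",np.hstack([a,b]));print(arm.sense()["eef_pos"])
E
```

```text
[606.45430917  81.1974226  178.60532661]
```

View pics/near1.png

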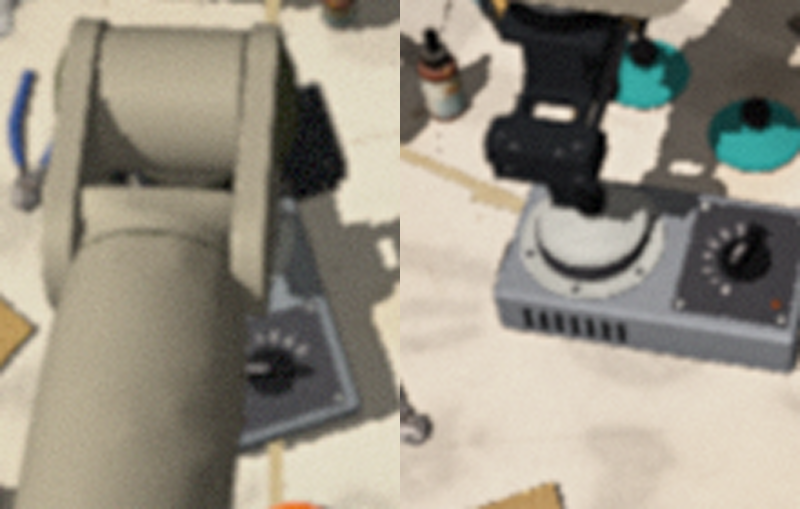

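The gripper is over the cover and the fingers straddle the knob (right image, about (590,195)). I'll descend and close.

Call:
play_rows:
  moves:
    - [[0, 0, 20], [0, 0, 0], 1]
    - [[0, 0, 40], [0, 0, 0], 1]
    - [[0, 0, 60], [0, 0, 0], 1]
    - [[0, 0, 74], [0, 0, 0], 1]
    - [[0, 0, 78], [0, 0, 0], 1]

```text
t: 2.7
eef_pos: [607.0, 81.1, 101.5]
tcp_rot: [-0.0, 0.989, 0.149, -0.0]
ft_force: [-0.2, -1.0, 0.2]
gripper_width: 87.9
grip_force: 0.0
```

Call:
play_rows:
  moves:
    - [[0, 0, 0], [0, 0, 0], 0.6]
    - [[0, 0, 0], [0, 0, 0], 0.4]
    - [[0, 0, 0], [0, 0, 0], 0.3]
    - [[0, 0, 0], [0, 0, 0], 0.2]
    - [[0, 0, 0], [0, 0, 0], 0.1]
  newtons: 25

```text
t: 3.2
eef_pos: [607.1, 81.2, 102.1]
tcp_rot: [0.0, 0.989, 0.149, 0.0]
ft_force: [-0.3, -0.6, -0.5]
gripper_width: 50.1
grip_force: 0.0
```

Call:
play_rows:
  moves:
    - [[0, 0, 0], [0, 0, 0], 0.1]
    - [[0, 0, 0], [0, 0, 0], 0.1]
    - [[0, 0, 0], [0, 0, 0], 0.1]
    - [[0, 0, 0], [0, 0, 0], 0.1]
    - [[0, 0, 0], [0, 0, 0], 0.1]

```text
t: 3.7
eef_pos: [606.9, 81.4, 101.7]
tcp_rot: [-0.0, 0.989, 0.149, -0.0]
ft_force: [-0.8, 1.0, 0.2]
gripper_width: 24.9
grip_force: 25.0
```

Call:
play_rows:
  moves:
    - [[0, 0, -4], [0, 0, 0], 0.1]
    - [[0, 0, -9], [0, 0, 0], 0.1]
    - [[0, 0, -15], [0, 0, 0], 0.1]
    - [[0, 0, -24], [0, 0, 0], 0.1]
    - [[0, 0, -40], [0, 0, 0], 0.1]

```text
t: 4.2
eef_pos: [606.6, 81.3, 141.9]
tcp_rot: [-0.0, 0.989, 0.149, -0.001]
ft_force: [0.6, -0.4, -2.9]
gripper_width: 24.9
grip_force: 25.0
```

Call:
play_rows:
  moves:
    - [[0, 0, -15], [0, 0, 0], 0.1]
    - [[0, 0, -30], [0, 0, 0], 0.1]
    - [[0, 0, -40], [0, 0, 0], 0.1]
    - [[0, 0, -40], [0, 0, 0], 0.1]
    - [[0, 0, -40], [0, 0, 0], 0.1]

```text
t: 4.7
eef_pos: [606.8, 81.3, 181.4]
tcp_rot: [-0.0, 0.989, 0.149, -0.0]
ft_force: [-0.5, 0.6, -3.1]
gripper_width: 24.5
grip_force: 25.0
```

```bash
python3 - <<'E'
from station import arm
import cv2,numpy as np
c={n:arm.camera(n) for n in("scene","top")}
for n in c: np.savez(f"pics/{n}2.npz",**c[n])
a=cv2.resize(c["top"]["img"][100:240,180:400,::-1],(400,255),interpolation=cv2.INTER_CUBIC)
b=cv2.resize(c["scene"]["img"][120:310,180:370,::-1],(570,570),interpolation=cv2.INTER_CUBIC)
cv2.imwrite("pics/near2.png",b)
s=arm.sense();print(s["eef_pos"],s["ft_force"],s["gripper_width"],s["ft_torque"])
E
```

```text
[606.6181911   81.2879993  180.86711396] [-0.08193244 -0.43613373 -2.93298851] 24.880505564358373 [ 0.03981156 -0.03805822 -0.03016559]
```

View pics/near2.png

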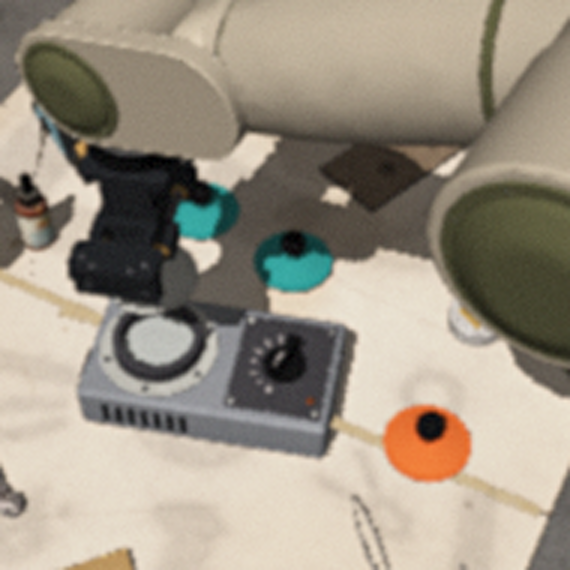

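The cover has been lifted clear: the solder in the open crucible shows at (158,338) and the cover is in the gripper at (180,280). Next I carry it to the plate, tool offset (-178, 336).

Call:
play_rows:
  moves:
    - [[-8, 15, 0], [0, 0, 0], 0.1]
    - [[-24, 45, 0], [0, 0, 0], 0.1]
    - [[-42, 79, 0], [0, 0, 0], 0.1]
    - [[-60, 113, 0], [0, 0, 0], 0.1]
    - [[-78, 147, 0], [0, 0, 0], 0.1]

```text
t: 5.3
eef_pos: [574.7, -84.4, 181.3]
tcp_rot: [-0.0, 0.989, 0.149, -0.0]
ft_force: [0.4, 0.0, -1.4]
gripper_width: 25.0
grip_force: 25.0
```

Call:
play_rows:
  moves:
    - [[-18, 34, 0], [0, 0, 0], 0.1]
    - [[-36, 68, 0], [0, 0, 0], 0.1]
    - [[-54, 102, 0], [0, 0, 0], 0.1]
    - [[-72, 136, 0], [0, 0, 0], 0.1]
    - [[-86, 163, 0], [0, 0, 0], 0.1]

```text
t: 5.8
eef_pos: [540.1, -266.1, 181.3]
tcp_rot: [-0.0, 0.989, 0.148, -0.0]
ft_force: [-0.3, 0.2, -3.2]
gripper_width: 24.9
grip_force: 25.0
```

Call:
play_rows:
  moves:
    - [[-9, 17, 0], [0, 0, 0], 0.1]
    - [[-14, 26, 5], [0, 0, 0], 0.1]
    - [[-14, 26, 20], [0, 0, 0], 0.1]
    - [[-14, 26, 45], [0, 0, 0], 0.1]
    - [[-14, 26, 70], [0, 0, 0], 0.1]

```text
t: 6.3
eef_pos: [535.8, -291.5, 110.7]
tcp_rot: [-0.0, 0.989, 0.149, 0.0]
ft_force: [-0.5, 0.4, -3.0]
gripper_width: 24.8
grip_force: 25.0
```

Call:
play_rows:
  moves:
    - [[0, 0, 15], [0, 0, 0], 0.1]
    - [[0, 0, 20], [0, 0, 0], 0.1]
    - [[0, 0, 20], [0, 0, 0], 0.1]
    - [[0, 0, 20], [0, 0, 0], 0.1]
    - [[0, 0, 20], [0, 0, 0], 0.1]

```text
t: 6.8
eef_pos: [536.1, -292.4, 92.7]
tcp_rot: [0.001, 0.989, 0.149, 0.001]
ft_force: [0.3, 0.7, -2.2]
gripper_width: 24.5
grip_force: 25.0
```

```bash
python3 - <<'E'
from station import arm
import cv2,numpy as np
c={n:arm.camera(n) for n in("scene","top")}
for n in c: np.savez(f"pics/{n}3.npz",**c[n])
a=cv2.resize(c["top"]["img"][160:260,310:430,::-1],(400,333),interpolation=cv2.INTER_CUBIC)
b=cv2.resize(c["scene"]["img"][120:220,260:380,::-1],(400,333),interpolation=cv2.INTER_CUBIC)
cv2.imwrite("pics/near3.png",np.hstack([a,b]))
s=arm.sense();print(s["eef_pos"],s["ft_force"],s["gripper_width"])
E
```

```text
[ 536.02164622 -292.35987856   92.46174301] [ 0.93742479  0.0510582  -2.59977915] 25.10486845498061
```

View pics/near3.png

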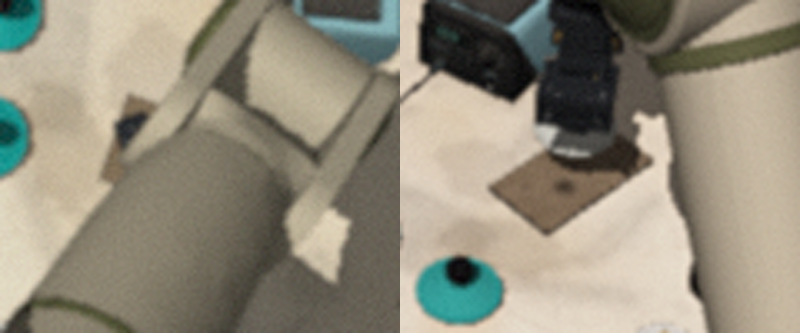

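```bash
python3 - <<'E'
from h import *
M,R,t=load("scene")
a=np.linspace(0,2*np.pi,200)
for z in(69,72):
    X=np.c_[536+41*np.cos(a),-292.4+41*np.sin(a),a*0+z]
    p=(M@(R@X.T+t[:,None]));p=p[:2]/p[2]
    q=(p-np.array([[260],[120]])+.5)*400/120-.5
    print(z,q[0].min()+400,q[0].max()+400,q[1].max(),q[0][q[1].argmax()]+400)
E
```

```text
69 534.4906769183176 619.1522984152042 157.81276575853838 579.3478220137707
72 534.6324108169231 619.4445449955522 155.54219274292433 579.5736518602387
```

The cover hangs level over the plate. Its left and bottom edges (535,135; 575,160) match the projected 82 mm flange to within a pixel. The remaining descent is about 52 mm.

Call:
play_rows:
  moves:
    - [[0, 0, 12], [0, 0, 0], 0.1]
    - [[0, 0, 26], [0, 0, 0], 0.1]
    - [[0, 0, 38], [0, 0, 0], 0.1]
    - [[0, 0, 45], [0, 0, 0], 0.1]
    - [[0, 0, 47], [0, 0, 0], 0.1]

```text
t: 7.4
eef_pos: [535.3, -291.9, 43.3]
tcp_rot: [-0.001, 0.989, 0.149, -0.001]
ft_force: [0.3, -0.4, -2.0]
gripper_width: 24.4
grip_force: 25.0
```

Call:
play_rows:
  moves:
    - [[0, 0, 1], [0, 0, 0], 0.1]
    - [[0, 0, 2], [0, 0, 0], 0.1]
    - [[0, 0, 3], [0, 0, 0], 0.1]
    - [[0, 0, 4], [0, 0, 0], 0.1]
    - [[0, 0, 4], [0, 0, 0], 0.1]

```text
t: 7.9
eef_pos: [535.8, -292.2, 40.8]
tcp_rot: [0.0, 0.989, 0.149, 0.0]
ft_force: [0.9, -0.4, -2.3]
gripper_width: 25.0
grip_force: 25.0
```

Call:
play_rows:
  moves:
    - [[0, 0, 0.3], [0, 0, 0], 0.1]
    - [[0, 0, 0.6], [0, 0, 0], 0.1]
    - [[0, 0, 0.9], [0, 0, 0], 0.1]
    - [[0, 0, 1.2], [0, 0, 0], 0.1]
    - [[0, 0, 1.2], [0, 0, 0], 0.1]

```text
t: 8.4
eef_pos: [535.9, -292.3, 40.2]
tcp_rot: [0.0, 0.989, 0.149, 0.0]
ft_force: [-2.2, 1.8, 5.8]
gripper_width: 25.0
grip_force: 25.0
```

Contact: the force went from -2.3 to +5.8 N. I'll ease up half a millimetre and open slowly.

Call:
play_rows:
  moves:
    - [[0, 0, -0.4], [0, 0, 0], 0.1]
    - [[0, 0, -0.4], [0, 0, 0], 0.1]
    - [[0, 0, -0.4], [0, 0, 0], 0.3]
    - [[0, 0, -0.4], [0, 0, 0], 0.4]
    - [[0, 0, -0.4], [0, 0, 0], 0.5]

```text
t: 8.9
eef_pos: [535.8, -292.3, 39.8]
tcp_rot: [-0.0, 0.989, 0.149, 0.0]
ft_force: [0.2, 0.6, 0.3]
gripper_width: 40.5
grip_force: 0.0
```

Call:
play_rows:
  moves:
    - [[0, 0, 0], [0, 0, 0], 0.6]
    - [[0, 0, 0], [0, 0, 0], 0.7]
    - [[0, 0, 0], [0, 0, 0], 0.7]
    - [[0, 0, 0], [0, 0, 0], 0.7]
    - [[0, 0, -2], [0, 0, 0], 0.7]

```text
t: 9.4
eef_pos: [535.6, -292.1, 41.7]
tcp_rot: [-0.0, 0.989, 0.149, -0.0]
ft_force: [-0.1, 0.0, -0.5]
gripper_width: 61.5
grip_force: 0.0
```

Call:
play_rows:
  moves:
    - [[0, 0, -10], [0, 0, 0], 0.7]
    - [[0, 0, -30], [0, 0, 0], 0.7]
    - [[0, 0, -60], [0, 0, 0], 0.7]
    - [[0, 0, -95], [0, 0, 0], 0.7]
    - [[0, 0, -130], [0, 0, 0], 0.7]

```text
t: 9.9
eef_pos: [535.6, -292.1, 174.1]
tcp_rot: [0.0, 0.989, 0.149, 0.0]
ft_force: [0.8, -0.2, 0.1]
gripper_width: 61.5
grip_force: 0.0
```

Call:
play_rows:
  moves:
    - [[6, -34, 0], [0, 0, 0], 0.7]
    - [[12, -68, 0], [0, 0, 0], 0.7]
    - [[18, -102, 0], [0, 0, 0], 0.7]
    - [[24, -136, 0], [0, 0, 0], 0.7]
    - [[31, -170, 0], [0, 0, 0], 0.7]

```text
t: 10.4
eef_pos: [515.0, -119.4, 172.9]
tcp_rot: [0.0, 0.989, 0.149, 0.0]
ft_force: [0.8, 0.1, 0.1]
gripper_width: 61.7
grip_force: 0.0
```

Call:
play_rows:
  moves:
    - [[6, -34, 0], [0, 0, 0], 0.6]
    - [[12, -68, 0], [0, 0, 0], 0.6]
    - [[18, -102, 0], [0, 0, 0], 0.6]
    - [[24, -136, 0], [0, 0, 0], 0.6]
    - [[30, -168, 0], [0, 0, 0], 0.6]

```text
t: 10.9
eef_pos: [494.3, 50.2, 172.9]
tcp_rot: [0.0, 0.989, 0.149, 0.001]
ft_force: [-0.5, 0.5, 0.1]
gripper_width: 53.1
grip_force: 0.0
```

Call:
play_rows:
  moves:
    - [[0, 0, 0], [0, 0, -8], 0.6]
    - [[0, 0, 0], [0, 0, -16], 0.6]
    - [[0, 0, 0], [0, 0, -24], 0.6]
    - [[0, 0, 0], [0, 0, -32], 0.6]
    - [[0, 0, 0], [0, 0, -40], 0.6]

```text
t: 11.4
eef_pos: [494.6, 48.8, 172.8]
tcp_rot: [0.0, 0.877, 0.481, 0.0]
ft_force: [-0.4, -0.1, 0.7]
gripper_width: 52.7
grip_force: 0.0
```

Call:
play_rows:
  moves:
    - [[0, 0, 0], [0, 0, -8], 0.6]
    - [[0, 0, 0], [0, 0, -16], 0.6]
    - [[0, 0, 0], [0, 0, -24], 0.6]
    - [[0, 0, 0], [0, 0, -32], 0.6]
    - [[0, 0, 0], [0, 0, -32], 0.6]

```text
t: 11.9
eef_pos: [494.6, 48.7, 172.7]
tcp_rot: [0.0, 0.712, 0.702, 0.0]
ft_force: [0.1, -0.8, -0.4]
gripper_width: 52.5
grip_force: 0.0
```

```bash
python3 - <<'E'
from station import arm
import cv2,numpy as np
c={n:arm.camera(n) for n in("scene","top")}
for n in c: np.savez(f"pics/{n}4.npz",**c[n])
f=lambda im,x,y:cv2.resize(im["img"][y:y+60,x:x+80,::-1],(400,300),interpolation=cv2.INTER_CUBIC)
cv2.imwrite("pics/near4.png",np.vstack([np.hstack([f(c["top"],325,175),f(c["scene"],270,145)]),np.hstack([f(c["top"],215,180),f(c["scene"],230,200)])]))
s=arm.sense();print(s["eef_pos"],s["tcp_rot"],s["joints"])
E
```

```text
[494.60689218  48.72116042 172.43036255] [2.72302547e-04 7.13844966e-01 7.00303678e-01 2.22600225e-04] [-1.38015389e-01  3.28722427e-01  1.69025303e+00  2.21296474e-05
  1.12191406e+00 -1.18874418e-01]
```

View pics/near4.png

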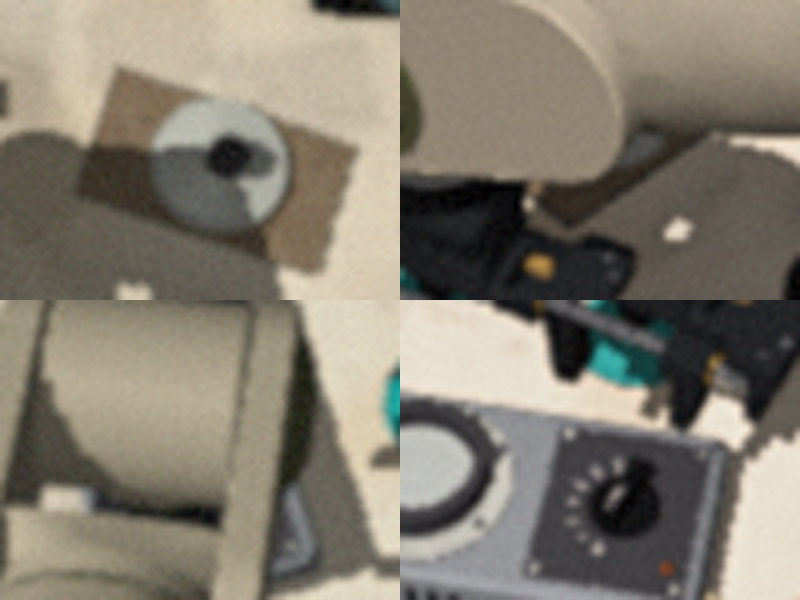

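The cover stands knob up, centred on the plate (top-left panel, knob at (228,155)). The dial bar still points at the off dot. The released cover's known position lets me check the camera bias before grasping the dial.

```bash
python3 - <<'E'
from h import *
np.set_printoptions(precision=1,suppress=True)
T=load("top");S=load("scene")
print("knob",atz(ray(T,(228,155),(325,175),5),52),"flange ctr",atz(ray(T,(221,165),(325,175),5),17))
f=lambda p,z:atz(ray(S,(p[0]-400,p[1]-300),(230,200),5),z)
print("bar ends z85",f((645,468),85),f((603,515),80),"skirt ctr z65",f((625,504),65),"dot",f((598,548),58))
# project expected bar for dial centre (495,49)
M,R,t=S
for X in [(495,49,58),(495,49,85),(495,69,85),(495,29,85),(495,49,65)]:
    p=M@(R@np.array(X)+t);p=p[:2]/p[2];print(X,(p-[230,200]+.5)*5-.5+[400,300])
E
```

```text
knob [ 536.  -291.6   52. ] flange ctr [ 536.3 -294.6   17. ]
bar ends z85 [490.9  35.7  85. ] [498.2  70.3  80. ] skirt ctr z65 [496.   49.2  65. ] dot [497.8  77.3  58. ]
(495, 49, 58) [626.9 511.8]
(495, 49, 85) [626.8 482.9]
(495, 69, 85) [609.4 510. ]
(495, 29, 85) [643.8 456.4]
(495, 49, 65) [626.9 504.4]
```

Call:
play_rows:
  moves:
    - [[0, 0, 20], [0, 0, 0], 0.6]
    - [[0, 0, 45], [0, 0, 0], 0.6]
    - [[0, 0, 70], [0, 0, 0], 0.6]
    - [[0, 0, 86], [0, 0, 0], 0.6]
    - [[0, 0, 93], [0, 0, 0], 0.6]
  newtons: 35

```text
t: 12.5
eef_pos: [494.0, 48.8, 77.8]
tcp_rot: [-0.001, 0.713, 0.701, -0.001]
ft_force: [0.9, -0.0, 0.2]
gripper_width: 53.1
grip_force: 0.0
```

Call:
play_rows:
  moves:
    - [[0, 0, 0], [0, 0, 0], 0.4]
    - [[0, 0, 0], [0, 0, 0], 0.3]
    - [[0, 0, 0], [0, 0, 0], 0.2]
    - [[0, 0, 0], [0, 0, 0], 0.1]
    - [[0, 0, 0], [0, 0, 0], 0]

```text
t: 13.0
eef_pos: [494.7, 48.7, 79.3]
tcp_rot: [0.0, 0.713, 0.702, 0.0]
ft_force: [-0.5, 0.1, 0.1]
gripper_width: 15.1
grip_force: 0.0
```

Call:
play_rows:
  moves:
    - [[0, 0, 0], [0, 0, 0], 0]
    - [[0, 0, 0], [0, 0, 0], 0]
    - [[0, 0, 0], [0, 0, 0], 0]
    - [[0, 0, 0], [0, 0, 0], 0]
    - [[0, 0, 0], [0, 0, 0], 0]

```text
t: 13.5
eef_pos: [496.5, 48.6, 79.5]
tcp_rot: [0.002, 0.713, 0.701, 0.002]
ft_force: [9.4, 1.2, -4.6]
gripper_width: 9.6
grip_force: 35.0
```

The bar is gripped (9.6 mm opening). The 9 N side force says the axis lies about 2 mm further along +x, which is tool +y. I'll correct for that and turn clockwise, which is positive about tool z.

Call:
play_rows:
  moves:
    - [[0, 1, 0], [0, 0, 0], 0]
    - [[0, 2, 0], [0, 0, 0], 0]
    - [[0, 2, 0], [0, 0, 6], 0]
    - [[0, 2, 0], [0, 0, 12], 0]
    - [[0, 2, 0], [0, 0, 18], 0]

```text
t: 14.0
eef_pos: [496.1, 48.8, 79.4]
tcp_rot: [-0.0, 0.815, 0.58, -0.0]
ft_force: [-4.2, 0.3, 7.8]
gripper_width: 9.6
grip_force: 35.0
```

Call:
play_rows:
  moves:
    - [[0, 0, 0], [0, 0, 6], 0]
    - [[0, 0, 0], [0, 0, 12], 0]
    - [[0, 0, 0], [0, 0, 18], 0]
    - [[0, 0, 0], [0, 0, 24], 0]
    - [[0, 0, 0], [0, 0, 30], 0]

```text
t: 14.5
eef_pos: [495.3, 49.3, 79.3]
tcp_rot: [-0.001, 0.937, 0.349, -0.001]
ft_force: [-7.9, 3.6, 11.2]
gripper_width: 10.0
grip_force: 35.0
```

Call:
play_rows:
  moves:
    - [[0, 0, 0], [0, 0, 6], 0]
    - [[0, 0, 0], [0, 0, 12], 0]
    - [[0, 0, 0], [0, 0, 18], 0]
    - [[0, 0, 0], [0, 0, 24], 0]
    - [[0, 0, 0], [0, 0, 24], 0]

```text
t: 15.0
eef_pos: [495.0, 49.9, 79.3]
tcp_rot: [-0.001, 0.989, 0.147, -0.002]
ft_force: [-8.8, 8.0, 12.9]
gripper_width: 9.7
grip_force: 35.0
```

Call:
play_rows:
  moves:
    - [[0, 0, 0], [0, 0, 0], 0]
    - [[0, 0, 0], [0, 0, 0], 0.2]
    - [[0, 0, 0], [0, 0, 0], 0.4]
    - [[0, 0, 0], [0, 0, 0], 0.5]
    - [[0, 0, 0], [0, 0, 0], 0.5]

```text
t: 15.5
eef_pos: [496.6, 48.6, 78.8]
tcp_rot: [-0.0, 0.989, 0.149, -0.0]
ft_force: [-0.0, -0.1, -0.2]
gripper_width: 39.6
grip_force: 0.0
```

Call:
play_rows:
  moves:
    - [[0, 0, -10], [0, 0, 0], 0.5]
    - [[0, 0, -35], [0, 0, 0], 0.5]
    - [[0, 0, -70], [0, 0, 0], 0.5]
    - [[0, 0, -110], [0, 0, 0], 0.5]
    - [[0, 0, -150], [0, 0, 0], 0.5]

```text
t: 16.0
eef_pos: [496.2, 48.7, 231.2]
tcp_rot: [0.0, 0.989, 0.149, 0.0]
ft_force: [0.9, -0.5, -0.8]
gripper_width: 43.8
grip_force: 0.0
```

Call:
play_rows:
  moves:
    - [[-30, -30, 0], [0, 0, 0], 0.5]
    - [[-60, -60, 0], [0, 0, 0], 0.5]
    - [[-80, -95, 0], [0, 0, 0], 0.5]
    - [[-90, -130, 0], [0, 0, 0], 0.5]
    - [[-90, -165, 0], [0, 0, 0], 0.5]

```text
t: 16.5
eef_pos: [360.5, 180.7, 229.9]
tcp_rot: [0.0, 0.989, 0.148, 0.001]
ft_force: [0.6, 0.2, -0.3]
gripper_width: 44.3
grip_force: 0.0
```

```bash
python3 - <<'E'
from station import arm
import cv2,numpy as np
c={n:arm.camera(n) for n in("scene","top")}
for n in c: np.savez(f"pics/{n}5.npz",**c[n])
b=cv2.resize(c["scene"]["img"][130:280,190:340,::-1],(400,400),interpolation=cv2.INTER_CUBIC)
a=cv2.resize(c["top"]["img"][140:260,210:330,::-1],(400,400),interpolation=cv2.INTER_CUBIC)
z=cv2.resize(c["scene"]["img"][215:260,250:310,::-1],(266,200),interpolation=cv2.INTER_CUBIC)
w=np.zeros((200,800,3),np.uint8);w[:,:266]=z
w[:,400:667]=cv2.resize(c["top"]["img"][175:235,325:405,::-1],(267,200),interpolation=cv2.INTER_CUBIC)
cv2.imwrite("pics/near5.png",np.vstack([np.hstack([a,b]),w]))
E
```

```text
(no output)
```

View pics/near5.png

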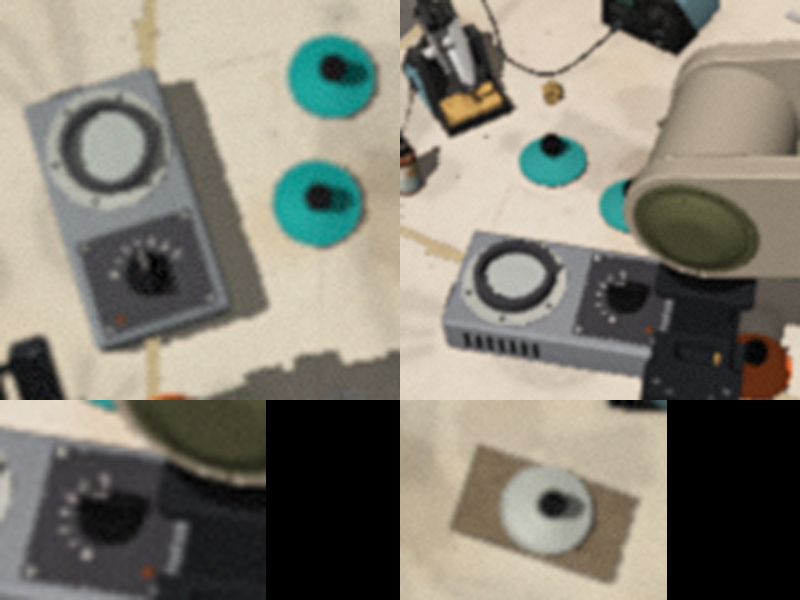

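The cover stands centred on the plate (bottom right), and the dial's white line now points at the crucible (top-left panel, (143,260)). I'll confirm the click numerically.

```bash
python3 - <<'E'
import numpy as np,cv2
from h import load
img=np.load("pics/top5.npz")["img"].astype(float).mean(2).astype(np.float32)
M,R,t=load("top")
for n in range(7):
    a=.30+1.257-.419*n; v=[]
    for r in(6,9,12,15,18):
        X=np.array([496+r*np.cos(a),49+r*np.sin(a),85]);p=M@(R@X+t);p=p[:2]/p[2]
        v.append(cv2.getRectSubPix(img,(1,1),(float(p[0]),float(p[1])))[0,0])
    print(n,np.round(v))
E
```

```text
0 [36. 26. 28. 36. 64.]
1 [45. 28. 29. 44. 65.]
2 [69. 56. 54. 51. 68.]
3 [80. 81. 88. 85. 79.]
4 [66. 54. 39. 50. 72.]
5 [39. 21. 18. 39. 64.]
6 [14.  3. 13. 20. 35.]
```

Three clicks confirmed, symmetric about step 3.

```bash
python3 -c "
from station import arm
print(arm.hand_in())"
```

```text
the job is handed in; nothing more can be done
None
```

The job is handed in: the cover is standing knob up on the dark work plate, and after letting go of it I turned the heat switch exactly three clicks clockwise, confirmed in the camera image.

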